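# Open the jar row holder

## Robot

A 6-joint arm with a two-finger parallel gripper is mounted at the origin on a cart in front of the work surface, level with it; the furniture and walls round the work are solid. World frame = base frame: x ahead of the robot, y to its left, z up, the work surface at z = 0. Lengths are in m, angles in rad, forces in N, time in s.
With the tool pointing down it reaches from about 0.35 to 0.85 m from the base axis. Payload 8.1 kg.
Tool frame: the origin (TCP) lies between the finger pads; the fingertips stand tips_ahead ahead of it and the grasp point (between the pads) lies 11 mm behind it (tips_ahead is the distance from the TCP to the fingertips, in m); z points along the fingers, y is the line along which they close (so a half turn about z gives the same grasp; the last joint's range is limited). The gripper opens to 93 mm and grips with 3 to 60 N. Pads are 15 mm wide; open, the fingers measure 128 mm over their backs; the gripper's body (75 mm by 188 mm) begins 65 mm behind the grasp point.
Start: joints at [1.153, 0.13, 1.488, -0, 1.523, -0.085], TCP at [0.196, 0.567, 0.203] pointing down, gripper open.
Joint ranges: [-2.96, 2.96], [-0.89, 2.26], [0.02, 2.5], [-1.34, 4.48], [0, 2.73], [-2.66, 2.66]. Speed limits (rad/s): [2.39, 2.39, 2.79, 3.14, 3.14, 3.14].

## Interface

Orientations are given as a unit quaternion [x, y, z, w].
In Python, from cell import * gives the robot as it stands.
- The arm moves only by the shell command python3 -m creep 'ROWS' [FORCE]. ROWS is JSON, a list of rows, each a list of 3 entries, a list of its own where there are three numbers: the shift along the world's x, y, z as a fraction of full scale, then the turn, a rotation vector about the world's x, y, z as a fraction of full scale, then the closure, from 0 (fully open) to 1 (shut). In form: [[[x, y, z], [rx, ry, rz], jaw], ...]. A call has 1 to 12 rows; each row is the pose to reach, as a shift and turn from the pose commanded when the call began; what a row does not reach only later rows make up. Full scale, the value 1, is 50 cm for a shift and 30 degrees for a turn. A row lasts 1/12 s, in which the tool goes at most 41.7 mm and 7.16 degrees, less where a joint would pass 70% of its speed; a pose out of reach is approached as far as the arm can. A call with a number of a shift or a turn outside -1 to 1 is refused whole. A call with a gripper value outside its range is refused whole. The fingers move at their own pace and stop on an object; FORCE is the grip in N (left out, the last holds). Time passes only in rows, so rows that repeat a pose let the fingers close. It gives the time, the measured TCP pose, the force, the opening and the grip force at its end, in the units of the state.
- observe(): the state, without advancing time (a new reading comes with each control period).
- grab_frame(name): name is "scene" or "side" or "wrist"; returns a dict with "color" (400x640x3 uint8, blue, green, red), "fx", "fy", "cx", "cy" (pixels), "world_from_camera" (4x4, takes a point from camera to world coordinates); the wrist camera has in their place "tool_from_camera" (4x4, takes a point from camera to tool coordinates, whose origin is the TCP and whose axes are the flange's). Camera axes: x right, y down, z forward; pixel columns grow to the right and rows downward; lengths in m; the calibration is good to about 2 mm. A picture is of the moment at which its call begins: read the wrist's pose just before it. There is no depth.
- finish_job(): hands the job in; it is judged then, once.
The state is a dict: "time": time; "joint_pos": joint angles; "joint_velocities": joint speeds; "joint_torque": joint torques, N m; "eef_pos": TCP position; "orientation": TCP orientation; "wrist_force": force on the tool from outside, world axes, zero at the start; "ft_torque": the same for the moment, N m; "width": finger opening in m; "grasp_force": force on a finger pad.
Only numpy, scipy, OpenCV 4.12 (cv2) and the standard library are available. Lean on these libraries where they do the work, as an engineer would, in place of code of your own. Each camera call takes 0.05 s, during which the arm holds its last target. There are 200 camera calls.

## Task

Make room in the jar row holder: with the fingertips press its ratchet release paddle down and, keeping it down, push the sliding jaw fully back along its bar until it meets the end foot, then let go so that the paddle springs up. Only press and push; do not pick anything up, and leave the jars and the other things standing where they are.

Things in the scene. Friction and masses are not known exactly. Their poses are not given: they have to be found in the camera images.
- holder: Jar row holder, fixed: a steel bar 330 mm long, 16 mm wide, saw-toothed top 58 mm above the worktop, with a fixed wooden cheek at its +y end and a wooden end foot 64 mm high at its -y end. Origin on the worktop under the bar; y runs along the bar towards the cheek, x across it to the far side (jars stand at -x). Turned up to 0.25 rad about the vertical. The foot's inner face is at y = -170 mm.
- jaw (a joint): Position (m) of the aluminium sliding jaw: 0 = nearest the fixed cheek, 0.126 = fully back, its carriage against the end foot; grows towards the holder's -y. Starts at 0 to 0.03. The ratchet lets it move towards the cheek but stops it from going back (after up to 5 mm of play) unless the release paddle is down; then it slides with about 2 N of friction.
- release (a joint): How far (m) the release paddle on the jaw is pressed straight down: 0 = up, 0.007 = fully down against a stop. At rest it stands at 0 to about 0.003, depending on how the pawl it moves sits on a tooth; the pawl is clear of the teeth above about 0.0035. A spring returns it; holding it fully down takes about 5 N.
- release_pad (a point): Middle of the top of the paddle, a flat dark steel plate on the jaw, 40 mm across the bar, 44 mm along it, about 82 mm above the worktop when up. It travels with the jaw. It lies in a gap 52 mm long along the bar (open across the bar) between the jaw's upright plate on the cheek's side and the push block on the end foot's side.
- push_face (a point): On the jaw's push block (48 mm across the bar, 12 mm thick, top 108 mm above the worktop): middle of the upper part of its face that looks to the paddle and the cheek (holder's +y), 96 mm above the worktop, 26 mm from the paddle's middle towards the holder's -y. A fingertip that holds the paddle down can push the jaw back here.
- jaw_face (a point): Top middle of the face of the jaw's upright plate that looks to the jars (holder's +y), 88 mm above the worktop. The plate is 72 mm wide across the bar, 8 mm thick. The paddle's middle is 34 mm from here towards the holder's -y and 22 mm towards its +x.
- spice_a: A spice jar 45 mm in diameter, 106 mm high, standing in the row between the fixed cheek and the jaw, in front of the bar; origin at the centre of its underside. To be left alone.
- salt_shaker: A glass salt shaker with a steel cap, 44 mm in diameter, 90 mm high, standing in the same row (either may be next to the cheek); origin at the centre of its underside. To be left alone.
- tin_beans: A small food tin 57 mm in diameter, 72 mm high, behind the holder; origin on its underside. To be left alone.
- garlic: A bulb of garlic, 56 mm, behind the holder; origin on its underside. To be left alone.
- teaspoon: A steel teaspoon 130 mm long lying in front of the holder; origin on its underside. To be left alone.
- pepper_mill: A dark wooden pepper mill 58 mm in diameter, 170 mm high, further back; origin on its underside. To be left alone.
- mug_cream: A cream mug 98 mm high, further back; origin on its underside. To be left alone.

How it is judged:
On the way, in this order (a step that is already met when the one before it is completed fails the run):
1. the release paddle is pressed down while the jaw still stands near the jars (value of joint release above 0.0045 m and value of joint jaw below 0.06 m), for 0.05 s.
2. the jaw is pushed fully back (value of joint jaw above 0.118 m), for 0.2 s.
At the end, for the whole second after the job is handed in: The jaw is within 8 mm of its fully back position, the paddle has sprung up (less than 4 mm down), the spice jar and the salt shaker stand upright (within 0.15 rad), and they and the other loose things are within 20 mm of where they stood (value of joint jaw above 0.118 m and value of joint release below 0.004 m and angle between each of spice_a, salt_shaker's own z axis and vertical below 0.15 rad and distance of each of spice_a, salt_shaker, tin_beans, garlic, teaspoon, pepper_mill, mug_cream from where it was at the start of the episode below 0.02 m); the robot touches nothing.
It fails at once if a jar or another loose thing is lifted (more than 10 mm) or carried off (more than 30 mm) (distance of any of spice_a, salt_shaker, tin_beans, garlic, teaspoon, pepper_mill, mug_cream from where it was at the start of the episode above 0.03 m or height (world z) of any of spice_a, salt_shaker, tin_beans, garlic, teaspoon, pepper_mill, mug_cream above 0.01 m).
It fails at once if a jar in the row is tipped (angle between any of spice_a, salt_shaker's own z axis and vertical above 0.35 rad).
It also fails if it takes over 35 s, if anything falls off the work surface, if the arm or the gripper's body presses on something with over 40 N, if the wrist force passes 120 N, or if a joint passes its speed limit or range.

## Working session

There is one attempt and no reset: what is moved stays moved. The work goes in short steps, Python scripts to look and compute and a shell command to move; the robot and the scene stay as the last step left them, time stands still between calls to the robot, and variables do not carry over. Pictures are saved under pics/ and viewed, at most 10 in all, crops included, and the job is handed in when it is done.

```bash
mkdir -p pics; python3 - <<'E'
from cell import *
import cv2,numpy as np
s=observe();print({k:s[k] for k in("time","eef_pos","orientation","width","wrist_force")})
try: print(tips_ahead)
except Exception as e: print(e)
for n in("scene","side"):
    f=grab_frame(n);cv2.imwrite(f"pics/{n}0.png",f["color"]);print(n,f["fx"],f["cx"],f["cy"],np.round(f["world_from_camera"],3).tolist())
E
ls
```

```text
{'time': 0.0, 'eef_pos': array([0.19576113, 0.56653731, 0.2020944 ]), 'orientation': array([ 1.65630506e-01,  9.86187457e-01, -8.88672756e-04, -2.15554271e-04]), 'width': 0.09347463375323993, 'wrist_force': array([-0.68385123, -0.27767391,  0.80372254])}
0.008
scene 365.6216154381608 314.227762410898 198.7811912684461 [[0.61, -0.573, 0.547, 0.126], [-0.792, -0.425, 0.438, -0.418], [-0.019, -0.7, -0.713, 0.711], [0.0, 0.0, 0.0, 1.0]]
side 470.3996048221882 324.87110494640854 199.2051730021655 [[-0.996, -0.051, 0.076, 0.526], [-0.089, 0.378, -0.921, 0.729], [0.018, -0.924, -0.381, 0.425], [0.0, 0.0, 0.0, 1.0]]
pics
```

View pics/scene0.png

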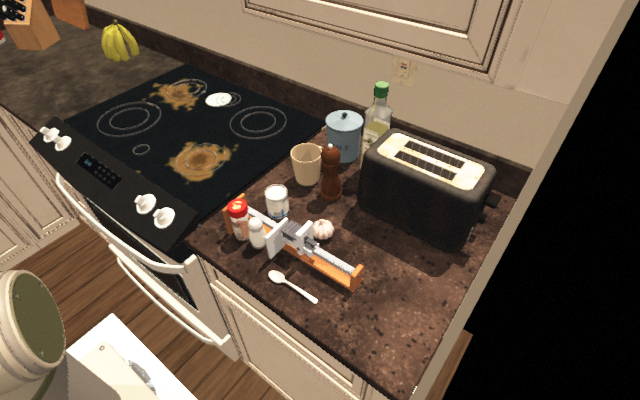

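View pics/side0.png

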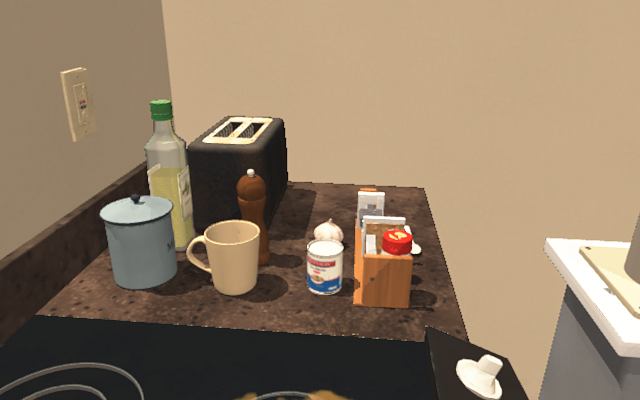

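The scene view shows the holder running from the cheek (235,210) to the end foot (355,275), with the jaw around (285,235). The side view looks along the bar from the cheek end. I'll zoom both.

```bash
python3 - <<'E'
import cv2,numpy as np
a=cv2.imread("pics/scene0.png")[190:300,220:370];b=cv2.imread("pics/side0.png")[180:310,330:430]
a=cv2.resize(a,None,fx=5,fy=5,interpolation=cv2.INTER_CUBIC);cv2.imwrite("pics/sc_crop.png",a)
cv2.imwrite("pics/sd_crop.png",cv2.resize(b,None,fx=4,fy=4,interpolation=cv2.INTER_CUBIC))
E
```

```text
(no output)
```

View pics/sc_crop.png

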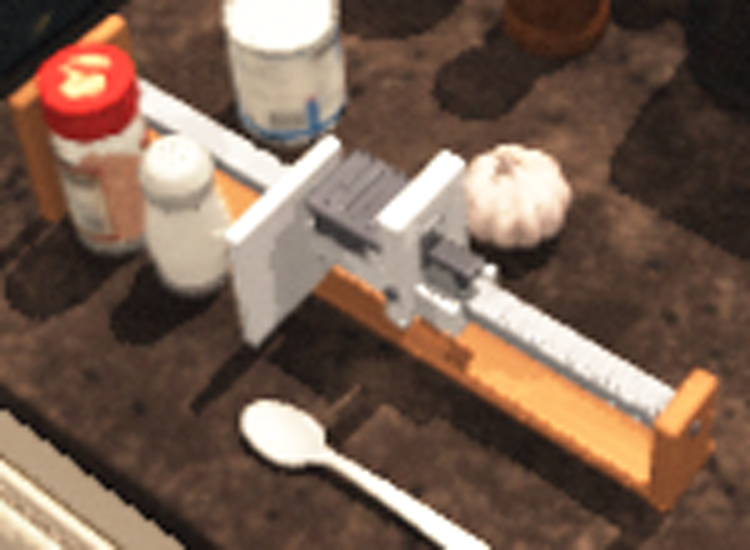

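View pics/sd_crop.png

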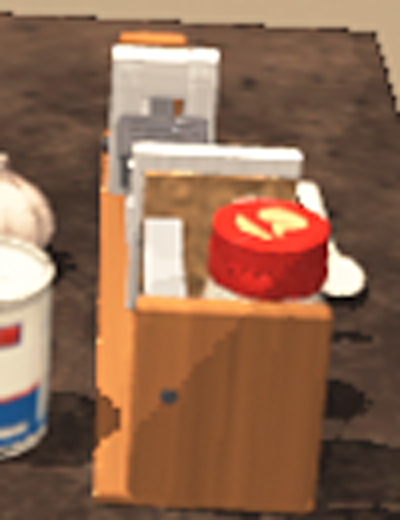

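The plate's cheek-side top edge runs (228,238)–(330,140) in the scene crop. The push block's cheek-side top edge runs (380,220)–(445,152). In the side crop, the same edges are at rows of about 155 and 56. I'll triangulate these.

```bash
cat > h.py <<'E'
from cell import *
import cv2,numpy as np
def ray(f,p,T=None):
    T=f["world_from_camera"] if T is None else T
    d=T[:3,:3]@np.array([(p[0]-f["cx"])/f["fx"],(p[1]-f["cy"])/f["fy"],1]);return T[:3,3],d/np.linalg.norm(d)
def plane(r,z): return r[0]+r[1]*(z-r[0][2])/r[1][2]
def tri(rs):
    A=sum(np.eye(3)-np.outer(d,d) for o,d in rs);b=sum((np.eye(3)-np.outer(d,d))@o for o,d in rs);x=np.linalg.solve(A,b)
    return x,[np.linalg.norm(np.cross(x-o,d))*1e3 for o,d in rs]
E
python3 - <<'E'
from h import *
np.set_printoptions(precision=4,suppress=True)
fs=grab_frame("scene");fd=grab_frame("side")
S=lambda u,v:ray(fs,(220+u/5-.4,190+v/5-.4)); D=lambda u,v:ray(fd,(330+u/4-.4,180+v/4-.4))
for n,a,b,z in(("plate near",(228,240),(301,156),.088),("plate far",(328,141),(133,154),.088),("block near",(381,222),(218,57),.108),("block far",(445,153),(112,57),.108)):
    x,e=tri([S(*a),D(*b)]);print(n,x,np.round(e,1),plane(S(*a),z),plane(D(*b),z))
for n,a,z in(("foot inner near",(652,430),.064),("foot inner far",(693,372),.064),("bar at foot",(665,400),.058),("bar at plate",(285,165),.058)):print(n,plane(S(*a),z))
E
```

```text
plate near [ 0.4477 -0.0207  0.0859] [0.3 0.3] [ 0.4462 -0.022   0.088 ] [ 0.4484 -0.0164  0.088 ]
plate far [ 0.5194 -0.0167  0.084 ] [1.1 1.1] [ 0.5157 -0.0193  0.088 ] [ 0.5205 -0.0092  0.088 ]
block near [ 0.4831 -0.0794  0.1068] [0.4 0.4] [ 0.4819 -0.0801  0.108 ] [ 0.4836 -0.077   0.108 ]
block far [ 0.5313 -0.0763  0.1053] [0.8 0.8] [ 0.5285 -0.0779  0.108 ] [ 0.5319 -0.0705  0.108 ]
foot inner near [ 0.4903 -0.2145  0.064 ]
foot inner far [ 0.5243 -0.2125  0.064 ]
bar at foot [ 0.5092 -0.2089  0.058 ]
bar at plate [0.5109 0.0063 0.058 ]
```

```bash
python3 -m creep '[[[0.3,-0.6,0],[0,0,0.73],1],[[0.3,-0.6,0],[0,0,0.73],1],[[0.3,-0.6,0],[0,0,0.73],1],[[0.3,-0.6,0],[0,0,0.73],1],[[0.3,-0.6,0],[0,0,0.73],1],[[0.3,-0.6,0],[0,0,0.73],1],[[0.3,-0.6,0],[0,0,0.73],1],[[0.3,-0.6,0],[0,0,0.73],1],[[0.3,-0.6,0],[0,0,0.73],1],[[0.3,-0.6,0],[0,0,0.73],1],[[0.3,-0.6,0],[0,0,0.73],1],[[0.3,-0.6,0],[0,0,0.73],1]]' 20
python3 -m creep '[[[0.32,-0.63,0],[0,0,0],1],[[0.32,-0.63,0],[0,0,0],1],[[0.32,-0.63,0],[0,0,0],1],[[0.32,-0.63,0],[0,0,0],1],[[0.32,-0.63,0],[0,0,0],1],[[0.32,-0.63,0],[0,0,0],1],[[0.32,-0.63,0],[0,0,0],1],[[0.32,-0.63,0],[0,0,0],1],[[0.32,-0.63,0],[0,0,0],1],[[0.32,-0.63,0],[0,0,0],1],[[0.32,-0.63,0],[0,0,0],1],[[0.32,-0.63,0],[0,0,0],1]]'
python3 - <<'E'
from h import *
from scipy.spatial.transform import Rotation as R
s=observe();f=grab_frame("wrist")
T=np.eye(4);T[:3,:3]=R.from_quat(s["orientation"]).as_matrix();T[:3,3]=s["eef_pos"]
print(s["eef_pos"],T[:3,1],s["wrist_force"],s["width"])
np.savez("w1.npz",T=T@f["tool_from_camera"],fx=f["fx"],fy=f["fy"],cx=f["cx"],cy=f["cy"]);cv2.imwrite("pics/w1.png",f["color"])
E
```

```text
time: 1.2
eef_pos: [0.3455, 0.2681, 0.2031]
orientation: [-0.025, 1.0, 0.0, -0.0]
wrist_force: [0.3, -0.3, -1.0]
width: 0.0177
grasp_force: 0.0
time: 2.2
eef_pos: [0.5058, -0.046, 0.2027]
orientation: [-0.026, 1.0, 0.0, -0.0]
wrist_force: [-0.1, 0.7, 0.3]
width: 0.0007
grasp_force: 0.0
[ 0.50583805 -0.04598484  0.20273484] [-5.13248433e-02  9.98681628e-01  8.75819655e-04] [-0.07102616  0.67519531  0.32839832] 0.0006650613584104146
```

View pics/w1.png

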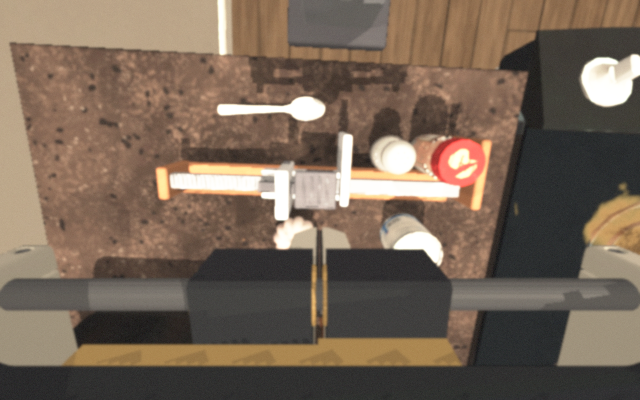

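The wrist view looks down on the holder. The paddle (dark) is centred near (316,189), the block's cheek-side top edge is at x≈290 (rows 165–218), the plate's cheek-side top edge runs (352,133)–(350,206), and the foot is at (165,182).

```bash
python3 - <<'E'
from h import *
np.set_printoptions(precision=4,suppress=True)
w=dict(np.load("w1.npz"));P=lambda u,v,z:plane(ray(w,(u,v),w["T"]),z)
for n,u,v,z in(("pad",316,189,.082),("pad -y edge",295,189,.082),("pad +y edge",337,189,.082),("block near",290,163,.108),("block far",289,219,.108),("plate near",352,134,.088),("plate far",350,206,.088),("bar foot",172,181,.058),("bar cheek",458,190,.058),("foot in",171,190,.064)):print(n,P(u,v,z))
fs=grab_frame("scene")
x,e=tri([ray(fs,(220+362/5,190+187/5)),ray(w,(316,189),w["T"])]);print("pad tri",x,e)
E
```

```text
pad [ 0.5059 -0.0488  0.082 ]
pad -y edge [ 0.507  -0.0705  0.082 ]
pad +y edge [ 0.5048 -0.027   0.082 ]
block near [ 0.4766 -0.0741  0.108 ]
block far [ 0.5312 -0.0736  0.108 ]
plate near [ 0.4481 -0.0166  0.088 ]
plate far [ 0.5207 -0.0129  0.088 ]
bar foot [ 0.5104 -0.209   0.058 ]
bar cheek [0.5044 0.1102 0.058 ]
foot in [ 0.5192 -0.2079  0.064 ]
pad tri [ 0.5054 -0.0489  0.0849] [np.float64(0.19898866136341012), np.float64(0.1989886613633471)]
```

```bash
python3 -m creep '[[[0,-0.008,0],[0,0,0],1],[[0,-0.008,-0.04],[0,0,0],1],[[0,-0.008,-0.08],[0,0,0],1],[[0,-0.008,-0.12],[0,0,0],1],[[0,-0.008,-0.15],[0,0,0],1],[[0,-0.008,-0.17],[0,0,0],1],[[0,-0.008,-0.185],[0,0,0],1],[[0,-0.008,-0.2],[0,0,0],1],[[0,-0.008,-0.208],[0,0,0],1],[[0,-0.008,-0.208],[0,0,0],1],[[0,-0.008,-0.208],[0,0,0],1]]'
python3 - <<'E'
from h import *
s=observe();print(s["eef_pos"],s["wrist_force"])
a=cv2.resize(grab_frame("scene")["color"][180:300,220:370],None,fx=4,fy=4,interpolation=cv2.INTER_CUBIC)
b=cv2.resize(grab_frame("side")["color"][160:310,320:440],None,fy=3.2,fx=1.6*1.2,interpolation=cv2.INTER_CUBIC)[:480,:200]
cv2.imwrite("pics/c1.png",np.hstack([a,b]))
E
```

```text
time: 3.22
eef_pos: [0.5063, -0.0519, 0.0996]
orientation: [-0.025, 1.0, -0.0, 0.0]
wrist_force: [-1.0, -0.2, 0.7]
width: 0.0003
grasp_force: 0.0
[ 0.50631076 -0.05192844  0.0996005 ] [-1.00746802 -0.22251228  0.69491515]
```

View pics/c1.png

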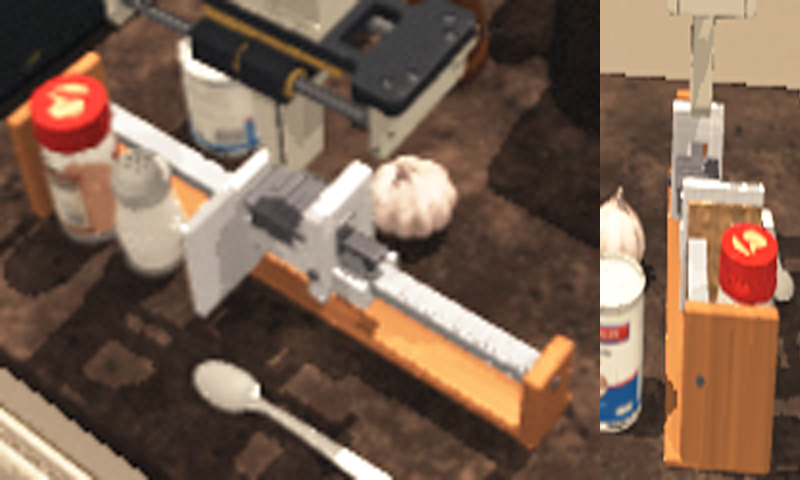

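```bash
python3 - <<'E'
from h import *
for n,o,k in(("scene",(220,180),(4,4)),("side",(320,160),(1.92,3.2))):
    f=grab_frame(n)
    for X in((.506,-.052,.0916),(.506,-.052,.15),(.506,-.0495,.082),(.506,-.0515,.115)):
        p=np.linalg.inv(f["world_from_camera"])@np.array([*X,1]);u=f["fx"]*p[0]/p[2]+f["cx"];v=f["fy"]*p[1]/p[2]+f["cy"]
        print(n,X,round((u-o[0])*k[0]+(600 if n=="side" else 0)),round((v-o[1])*k[1]))
E
```

```text
scene (0.506, -0.052, 0.0916) 293 184
scene (0.506, -0.052, 0.15) 287 112
scene (0.506, -0.0495, 0.082) 291 193
scene (0.506, -0.0515, 0.115) 290 156
side (0.506, -0.052, 0.0916) 699 150
side (0.506, -0.052, 0.15) 702 52
side (0.506, -0.0495, 0.082) 698 167
side (0.506, -0.0515, 0.115) 700 111
```

The finger seems to end at about z 0.11, but I predicted 0.092. I'll go down a little with force checks and look closer.

```bash
python3 -m creep '[[[0,0.004,-0.006],[0,0,0],1],[[0,0.004,-0.012],[0,0,0],1],[[0,0.004,-0.014],[0,0,0],1],[[0,0.004,-0.014],[0,0,0],1]]'
python3 - <<'E'
from h import *
a=cv2.resize(grab_frame("scene")["color"][180:260,250:330],None,fx=5,fy=5,interpolation=cv2.INTER_CUBIC)
b=cv2.resize(grab_frame("side")["color"][150:230,330:410],None,fx=5,fy=5,interpolation=cv2.INTER_CUBIC)
cv2.imwrite("pics/c2.png",np.hstack([a,b]))
E
```

```text
time: 3.75
eef_pos: [0.5056, -0.0498, 0.0915]
orientation: [-0.025, 1.0, 0.0, -0.0]
wrist_force: [-0.0, 0.0, -0.3]
width: 0.0004
grasp_force: 0.0
```

View pics/c2.png

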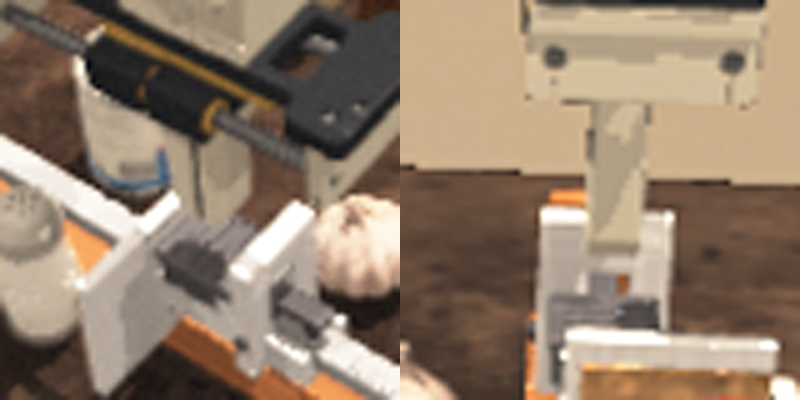

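The side view (right half) shows the finger bottom at (613,248), still above the paddle at about (605,298). In the scene view the finger bottom is near (205,218). I'll triangulate to get the true tip position.

```bash
python3 - <<'E'
from h import *
fs=grab_frame("scene");fd=grab_frame("side")
x,e=tri([ray(fs,(250+203/5,180+216/5)),ray(fd,(330+213/5,150+248/5))]);print(x,e)
o,d=ray(fd,(330+213/5,150+248/5));
for y in(-.03,-.05,-.068):print(o+d*(y-o[1])/d[1])
o,d=ray(fs,(250+203/5,180+216/5));print(o+d*(.506-o[0])/d[0])
E
```

```text
[ 0.50260339 -0.05007028  0.10534679] [np.float64(2.287441752186107), np.float64(2.287441752186199)]
[ 0.50518295 -0.03        0.11471198]
[ 0.5046378  -0.05        0.10653349]
[ 0.50414716 -0.068       0.09917285]
[ 0.506      -0.04428992  0.09560524]
```

```bash
python3 -m creep '[[[0,0,-0.006],[0,0,0],1],[[0,0,-0.012],[0,0,0],1],[[0,0,-0.016],[0,0,0],1],[[0,0,-0.016],[0,0,0],1]]'
python3 -m creep '[[[0,0,-0.004],[0,0,0],1],[[0,0,-0.008],[0,0,0],1],[[0,0,-0.008],[0,0,0],1]]'
```

```text
time: 4.28
eef_pos: [0.5054, -0.0498, 0.0833]
orientation: [-0.025, 1.0, 0.0, -0.001]
wrist_force: [-0.5, -0.2, -0.0]
width: 0.0006
grasp_force: 0.0
time: 4.53
eef_pos: [0.5057, -0.0498, 0.0796]
orientation: [-0.025, 1.0, 0.0, -0.0]
wrist_force: [-0.6, 0.1, 0.1]
width: 0.0007
grasp_force: 0.0
```

No contact yet, so the tips really do sit higher than the nominal value. I'll keep feeling downwards.

```bash
python3 -m creep '[[[0,0,-0.004],[0,0,0],1],[[0,0,-0.008],[0,0,0],1],[[0,0,-0.008],[0,0,0],1]]'
python3 -m creep '[[[0,0,-0.004],[0,0,0],1],[[0,0,-0.008],[0,0,0],1],[[0,0,-0.008],[0,0,0],1]]'
```

```text
time: 4.78
eef_pos: [0.5057, -0.0499, 0.0756]
orientation: [-0.025, 1.0, 0.0, -0.0]
wrist_force: [0.1, -1.1, 1.3]
width: 0.0005
grasp_force: 0.0
time: 5.03
eef_pos: [0.5057, -0.0498, 0.0716]
orientation: [-0.025, 1.0, 0.0, -0.0]
wrist_force: [-0.1, 0.2, -0.1]
width: 0.0006
grasp_force: 0.0
```

Still nothing, so I'll look again with both cameras from this height.

```bash
python3 - <<'E'
from h import *
a=cv2.resize(grab_frame("scene")["color"][180:260,250:330],None,fx=5,fy=5,interpolation=cv2.INTER_CUBIC)
b=cv2.resize(grab_frame("side")["color"][150:230,330:410],None,fx=5,fy=5,interpolation=cv2.INTER_CUBIC)
cv2.imwrite("pics/c3.png",np.hstack([a,b]))
E
```

```text
(no output)
```

View pics/c3.png

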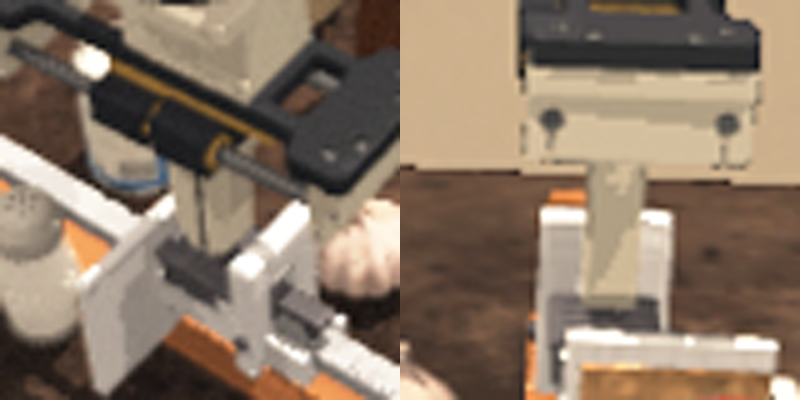

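The tips are now just over the paddle: the finger bottom is at (610,302) in the side view and (215,252) in the scene view. I'll keep feeling down in small steps.

```bash
python3 -m creep '[[[0,0,-0.004],[0,0,0],1],[[0,0,-0.006],[0,0,0],1],[[0,0,-0.006],[0,0,0],1]]'
python3 -m creep '[[[0,0,-0.004],[0,0,0],1],[[0,0,-0.006],[0,0,0],1],[[0,0,-0.006],[0,0,0],1]]'
```

```text
time: 5.38
eef_pos: [0.5058, -0.0499, 0.0688]
orientation: [-0.025, 1.0, 0.0, -0.0]
wrist_force: [-0.4, 0.1, -1.1]
width: 0.0004
grasp_force: 0.0
time: 5.63
eef_pos: [0.506, -0.0499, 0.066]
orientation: [-0.025, 1.0, -0.0, 0.0]
wrist_force: [-0.5, -0.4, 1.0]
width: 0.0006
grasp_force: 0.4
```

```bash
for i in 1; do python3 -m creep '[[[0,0,-0.004],[0,0,0],1],[[0,0,-0.004],[0,0,0],1],[[0,0,-0.004],[0,0,0],1]]'; done
python3 -m creep '[[[0,0,-0.004],[0,0,0],1],[[0,0,-0.004],[0,0,0],1],[[0,0,-0.004],[0,0,0],1]]'
```

```text
time: 5.88
eef_pos: [0.5061, -0.0499, 0.0643]
orientation: [-0.025, 1.0, -0.0, 0.0]
wrist_force: [-1.0, 0.5, 3.0]
width: 0.0002
grasp_force: 1.3
time: 6.13
eef_pos: [0.5062, -0.0499, 0.0623]
orientation: [-0.025, 1.0, -0.0, 0.0]
wrist_force: [-0.3, 0.7, 4.0]
width: 0.0007
grasp_force: 1.7
```

The paddle spring is loading (3 to 4 N). I'll go on to the stop.

```bash
python3 -m creep '[[[0,0,-0.002],[0,0,0],1],[[0,0,-0.003],[0,0,0],1],[[0,0,-0.003],[0,0,0],1]]'
python3 -m creep '[[[0,0,-0.002],[0,0,0],1],[[0,0,-0.003],[0,0,0],1],[[0,0,-0.003],[0,0,0],1]]'
```

```text
time: 6.38
eef_pos: [0.5062, -0.05, 0.0607]
orientation: [-0.025, 1.0, -0.0, 0.0]
wrist_force: [0.5, -1.5, 3.6]
width: 0.0004
grasp_force: 2.0
time: 6.63
eef_pos: [0.5062, -0.05, 0.0597]
orientation: [-0.025, 1.0, -0.0, 0.0]
wrist_force: [-2.5, 0.2, 7.6]
width: 0.0005
grasp_force: 4.1
```

Firmly down. Now I'll push along the bar, with x rising about 3% of the travel.

```bash
python3 -m creep '[[[0,-0.01,-0.001],[0,0,0],1],[[0,-0.02,-0.001],[0,0,0],1],[[0.001,-0.03,-0.001],[0,0,0],1],[[0.001,-0.042,-0.001],[0,0,0],1],[[0.002,-0.054,-0.001],[0,0,0],1],[[0.002,-0.066,-0.001],[0,0,0],1],[[0.002,-0.078,-0.001],[0,0,0],1],[[0.003,-0.09,-0.001],[0,0,0],1],[[0.003,-0.1,-0.001],[0,0,0],1],[[0.003,-0.1,-0.001],[0,0,0],1]]'
```

```text
time: 7.47
eef_pos: [0.5072, -0.1009, 0.0596]
orientation: [-0.024, 1.0, -0.0, -0.0]
wrist_force: [-7.3, -1.8, 14.4]
width: 0.0004
grasp_force: 7.0
```

```bash
python3 - <<'E'
from h import *
print(observe()["wrist_force"],observe()["ft_torque"])
a=cv2.resize(grab_frame("scene")["color"][180:300,220:370],None,fx=4,fy=4,interpolation=cv2.INTER_CUBIC)
cv2.imwrite("pics/c4.png",a)
E
```

```text
[-7.26348842 -1.82965432 14.40987669] [-0.39978447  1.28518163 -0.03997249]
```

View pics/c4.png

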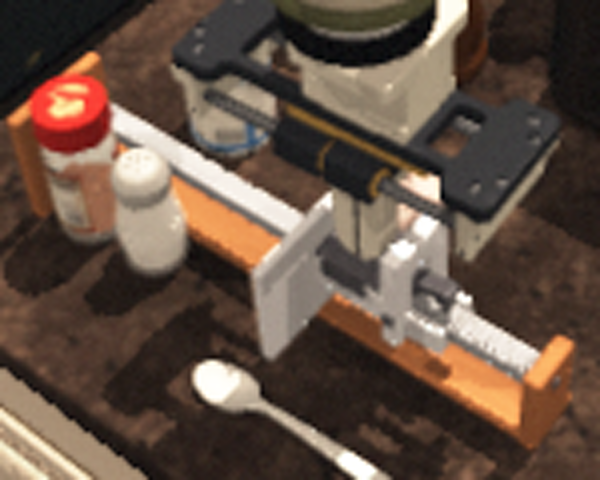

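The jaw is travelling with the fingers, and its carriage end at (450,345) still has a gap to the foot at (525,375). I'll continue, a little less in +x.

```bash
python3 -m creep '[[[-0.001,-0.012,0],[0,0,0],1],[[-0.001,-0.024,0],[0,0,0],1],[[-0.001,-0.036,0],[0,0,0],1],[[-0.001,-0.048,0],[0,0,0],1],[[-0.001,-0.06,0],[0,0,0],1],[[-0.001,-0.072,0],[0,0,0],1],[[-0.001,-0.08,0],[0,0,0],1],[[-0.001,-0.08,0],[0,0,0],1]]'
python3 -m creep '[[[0,-0.01,0],[0,0,0],1],[[0,-0.02,0],[0,0,0],1],[[0,-0.02,0],[0,0,0],1]]'
```

```text
time: 8.18
eef_pos: [0.5078, -0.1409, 0.0597]
orientation: [-0.025, 1.0, -0.0, 0.001]
wrist_force: [0.3, -1.9, 8.7]
width: 0.0006
grasp_force: 4.5
time: 8.43
eef_pos: [0.508, -0.1508, 0.0597]
orientation: [-0.025, 1.0, -0.0, 0.001]
wrist_force: [0.2, -0.8, 9.2]
width: 0.0002
grasp_force: 4.2
```

```bash
python3 -m creep '[[[0,-0.01,0],[0,0,0],1],[[0,-0.02,0],[0,0,0],1],[[0,-0.02,0],[0,0,0],1]]'|sed -n '2p;4p'
python3 -m creep '[[[0,-0.005,0],[0,0,0],1],[[0,-0.01,0],[0,0,0],1],[[0,-0.01,0],[0,0,0],1]]'|sed -n '2p;4p'
```

```text
eef_pos: [0.508, -0.1595, 0.0597]
wrist_force: [-0.1, 2.9, 10.1]
eef_pos: [0.508, -0.1616, 0.0596]
wrist_force: [0.4, 17.8, 13.7]
```

The end stop is reached (17.8 N along the bar). I'll hold for a moment, then lift straight up.

```bash
python3 -m creep '[[[0,0,0],[0,0,0],1],[[0,0,0],[0,0,0],1],[[0,0,0],[0,0,0],1],[[0,0.003,0],[0,0,0],1],[[0,0.003,0.01],[0,0,0],1],[[0,0.003,0.02],[0,0,0],1],[[0,0.004,0.04],[0,0,0],1],[[0,0.004,0.08],[0,0,0],1],[[0,0.004,0.14],[0,0,0],1],[[0,0.004,0.2],[0,0,0],1],[[0,0.004,0.26],[0,0,0],1],[[0,0.004,0.26],[0,0,0],1]]'
python3 - <<'E'
from h import *
a=cv2.resize(grab_frame("scene")["color"][180:300,220:370],None,fx=4,fy=4,interpolation=cv2.INTER_CUBIC)
cv2.imwrite("pics/c5.png",a)
E
```

```text
time: 9.93
eef_pos: [0.51, -0.1646, 0.1963]
orientation: [-0.025, 1.0, -0.002, 0.004]
wrist_force: [0.8, 0.1, 0.1]
width: 0.0001
grasp_force: 0.0
```

View pics/c5.png

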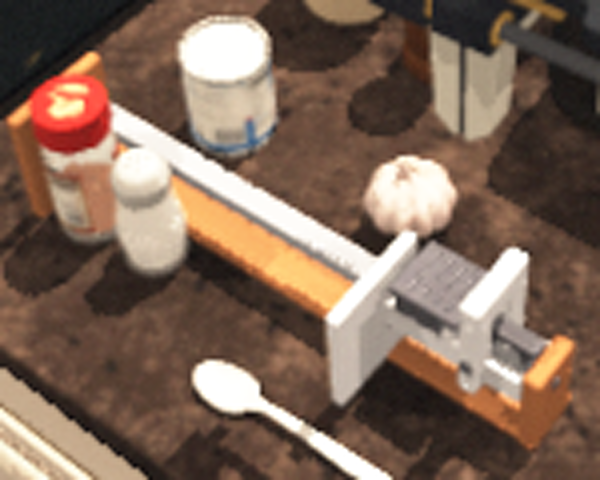

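The jaw's carriage is against the foot at (530,365), the paddle is up, everything else stands where it was, and the gripper is clear.

```bash
python3 -c "
from cell import *
print(finish_job())"
```

```text
the job is handed in; nothing more can be done
None
```

The jaw is pushed fully back against the end foot, the release paddle is up, the jars and other things look unmoved in the last picture, and the job is handed in (it returned no verdict).

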